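# Open the sampler and load the uncapped jars

### The arm

A 6-joint arm with a two-finger parallel gripper is mounted at the origin on the work surface. World frame = base frame: x ahead of the robot, y to its left, z up, the work surface at z = 0. Lengths are in mm, angles in rad, forces in N, time in s.
With the tool pointing down it reaches from about 275 to 825 mm from the base axis. Payload 5.2 kg.
Tool frame: the origin (TCP) lies at the very end of the fingers, on their centre line; the grasp point (between the pads) lies 19 mm behind it; z points along the fingers, y is the direction in which the jaws open and shut (so a half turn about z gives the same grasp; the last joint's range is limited). The gripper opens to 93 mm and grips with 3 to 60 N. Pads are 15 mm wide; open, the fingers measure 128 mm over their backs; the gripper's body (75 mm by 188 mm) begins 65 mm behind the grasp point.
Start: joints at [1.029, 0.259, 1.535, -0, 1.348, -0.203], TCP at [182.774, 518.747, 218.653] pointing down, gripper open.
Joint ranges: [-3.14, 3.14], [-0.91, 2.08], [0.19, 2.58], [-1.22, 4.36], [0.22, 2.71], [-3.12, 3.12]. Speed limits (rad/s): [2.57, 2.57, 3.14, 3.14, 3.14, 3.14].

### API

Orientations are given as [roll, pitch, yaw] about the fixed x, y, z axes, in that order (R = Rz(yaw) Ry(pitch) Rx(roll)).
In Python, from bench import robot gives the robot as it stands. The module is installed in compiled form; this text tells all that it offers. Calls block until the motion is done:
- robot.move_ptp(position, orientation): joint-space move of the TCP to a pose.
- robot.move_linear(position, ori=None, speed=150, f_stop=None): straight line of the TCP; ori=None keeps the orientation; speed is the mean speed in mm/s. With f_stop (N) it stops when the force on the tool has changed by that much, and returns True; else False.
- robot.move_j(angles): joint-space move.
- robot.move_gripper(opening): opening from 0.0 (shut) to 1.0 (fully open); the grip force is fixed at half the most; returns when the fingers have stopped.
- robot.sleep(seconds).
- robot.inverse_kinematics(position, orientation): joint angles nearest the present ones, or None.
- robot.get_image(name): name is "scene" or "side" or "wrist"; returns a dict with "img" (384x512x3 uint8, blue, green, red), "fovy" (degrees; the focal length in pixels is half the picture's height over the tangent of half this angle, whatever the lens; pixels are square), "cx", "cy" (the principal point, pixels), "k1" (the pictures are not rectified: a ray, as slopes to the right and down, at radius r is drawn at 1 + k1 r^2 times it, then the intrinsics apply), "eye" and "orientation" of the camera in the world. Camera axes: x right, y down, z forward; pixel columns grow to the right and rows downward; lengths in mm; the calibration is good to about 2 mm. A picture is of the moment at which its call begins. There is no depth.
A pose or a line that the arm cannot do raises robot.MotionError and nothing moves.
- robot.hand_in(): hands the job in, once; it reports no verdict.
Readings, each from a call of its own:
- robot.current_t(): time.
- robot.current_qpos(): joint angles.
- robot.current_joint_vel(): joint speeds.
- robot.current_joint_efforts(): joint torques, N m.
- robot.current_tcp_pos(): TCP position.
- robot.current_eef_rot(): TCP orientation.
- robot.current_contact_force(): force on the tool from outside, world axes, zero at the start.
- robot.current_ft_torque(): the same for the moment, N m.
- robot.current_gripper_width(): opening from 0.0 (shut) to 1.0 (fully open).
Only numpy, scipy, OpenCV 4.12 (cv2) and the standard library are available. Lean on these libraries where they do the work, as an engineer would, in place of code of your own. Each camera call takes 0.05 s, during which the arm holds its last target.

### The job

Get the sampler ready for a run: slide its transport lock all the way to the open end (the left, seen from the robot), then lift the dust cover off and lay it flat in the middle of the rubber mat. Stand all three sample jars upright on the sampler's black deck with their loose lids off (some may come open already), and leave every lid in the steel tray. The jars are thin glass, so grip them gently, and leave the other things on the bench where they are.

Things in the scene. Friction and masses are not known exactly. Their poses are not given: they have to be found in the camera images.
- sampler: Sampler fixed to the bench: grey base plate 240 x 300 x 15 mm (x by y by thick) with a raised black deck 150 x 240 mm on it. Origin at the underside centre of the plate; its -x side (front) faces the robot and carries the transport lock.
- deck (a point): Centre of the deck's flat top, 40 mm above the bench; axes as the sampler's: x is the deck's 150 mm side, y its 240 mm side, z up. At the start it is hidden under the dust cover. Three faint rings 54 mm across mark jar places at y = -70, 0 and 70 mm, but anywhere on the deck will do.
- lock (a joint): Transport lock slide along the front of the sampler, in m: near 0 as found (its steel tongue lies over the cover's tab and holds the cover down), 0.08 at the open end stop, where the tab is free. It grows towards the sampler's +y. Sliding takes about 2 N; it stays where it is left.
- cover: Loose grey dust cover over the deck: shell 174 x 264 x 50 mm (x by y by tall), open below, 0.4 kg, its foot on the base plate. Origin: centre of its underside; z up. On top a centred black bar handle, 16 mm thick (x), 90 mm long (y), 70 to 80 mm above the origin, 20 mm free below it between end posts. The deck rises 25 mm into it, 8 mm play all round. A tab sticks out 14 mm at its -x foot.
- mat: Black rubber mat fixed on the bench, 320 x 220 x 3 mm (x by y by thick), the resting place for the dust cover. Origin: underside centre.
- lid_tray: Shallow open steel tray fixed on the bench, 110 x 170 x 15 mm (x by y by tall), walls and floor 3 mm, for the lids. Origin: underside centre.
- lock_grip (a point): Top centre of the lock's black square grip, 18 x 18 mm, sides along the sampler's axes, standing 29 mm above its steel carriage. Axes as the sampler's. The cover's front wall is 24 mm behind the grip and rises 8 mm above its top.
- jar1: Amber thin glass jar (all jars alike), 44 mm across, 65 mm tall, 4 mm wall, open mouth 36 mm, 0.11 kg more or less. Origin: underside centre; z along its axis. Some jars come already open. The glass stands about 12 N on each finger pad; at 30 N in all from the fingers it breaks.
- lid1: White plastic lid lying loose on jar1: disc 42 mm across and 5 mm thick with a knob 18 mm across and 16 mm tall on top, and below the disc a plug 28 mm across, 6 mm deep, that hangs in the jar's mouth with 4 mm play; 22 g. Origin: centre of the disc's underside (65 mm above the jar's foot when on the jar); z up through the knob. Absent if that jar came open.
- jar2: Amber thin glass jar (all jars alike), 44 mm across, 65 mm tall, 4 mm wall, open mouth 36 mm, 0.11 kg more or less. Origin: underside centre; z along its axis. Some jars come already open. The glass stands about 12 N on each finger pad; at 30 N in all from the fingers it breaks.
- lid2: White plastic lid lying loose on jar2: disc 42 mm across and 5 mm thick with a knob 18 mm across and 16 mm tall on top, and below the disc a plug 28 mm across, 6 mm deep, that hangs in the jar's mouth with 4 mm play; 22 g. Origin: centre of the disc's underside (65 mm above the jar's foot when on the jar); z up through the knob. Absent if that jar came open.
- jar3: Amber thin glass jar (all jars alike), 44 mm across, 65 mm tall, 4 mm wall, open mouth 36 mm, 0.11 kg more or less. Origin: underside centre; z along its axis. Some jars come already open. The glass stands about 12 N on each finger pad; at 30 N in all from the fingers it breaks.
- lid3: White plastic lid lying loose on jar3: disc 42 mm across and 5 mm thick with a knob 18 mm across and 16 mm tall on top, and below the disc a plug 28 mm across, 6 mm deep, that hangs in the jar's mouth with 4 mm play; 22 g. Origin: centre of the disc's underside (65 mm above the jar's foot when on the jar); z up through the knob. Absent if that jar came open.
- reagent_bottle: Bystander, to be left alone: green glass bottle, 60 mm across, 130 mm tall. Origin: underside centre.
- beaker: Bystander, to be left alone: white beaker, 64 mm across, 70 mm tall. Origin: underside centre.
- pipette_box: Bystander, to be left alone: blue box 60 x 90 x 45 mm tall. Origin: underside centre.
- tape_roll: Bystander, to be left alone: clear tape roll lying flat, 70 mm across, 25 mm tall. Origin: underside centre.
- small_bottle: Bystander, to be left alone: white plastic bottle with black cap, 40 mm across, 70 mm tall. Origin: underside centre.
Things that resemble listed ones, but are neither listed nor needed, are in the scene too. Leave any green look-alike of the jar3 alone.

How it is judged (in metres and radians):
On the way, in this order (a step that is already met when the one before it is completed fails the run):
1. the transport lock is slid to its open end stop (value of joint lock above 0.075 m), for 0.2 s.
2. the dust cover lies flat on the middle of the rubber mat (horizontal distance between cover and mat below 0.05 m and height (world z) of cover below 0.01 m and angle between cover's own z axis and vertical below 0.08 rad and linear speed of cover below 0.02 m/s), for 0.3 s.
At the end, for the whole second after the job is handed in: Lock within 5 mm of its open end stop; cover flat and at rest on the mat, its centre within 50 mm of the mat's; all three jars upright and at rest on the deck (centre within 60 mm by 105 mm of the deck's centre), and every lid at rest in the lid tray (all of step 2 and value of joint lock above 0.075 m and x of jar1 in the frame of deck between -0.06 and 0.06 m and y of jar1 in the frame of deck between -0.105 and 0.105 m and z of jar1 in the frame of deck between -0.006 and 0.006 m and angle between each of jar1, jar2, jar3's own z axis and vertical below 0.1 rad and linear speed of each of jar1, lid1, jar2, lid2, jar3, lid3 below 0.02 m/s and x of lid1 in the frame of lid_tray between -0.055 and 0.055 m and y of lid1 in the frame of lid_tray between -0.085 and 0.085 m and height (world z) of each of lid1, lid2, lid3 below 0.03 m and x of jar2 in the frame of deck between -0.06 and 0.06 m and y of jar2 in the frame of deck between -0.105 and 0.105 m and z of jar2 in the frame of deck between -0.006 and 0.006 m and x of lid2 in the frame of lid_tray between -0.055 and 0.055 m and y of lid2 in the frame of lid_tray between -0.085 and 0.085 m and x of jar3 in the frame of deck between -0.06 and 0.06 m and y of jar3 in the frame of deck between -0.105 and 0.105 m and z of jar3 in the frame of deck between -0.006 and 0.006 m and x of lid3 in the frame of lid_tray between -0.055 and 0.055 m and y of lid3 in the frame of lid_tray between -0.085 and 0.085 m); the robot touches nothing.
It fails at once if the fingers squeeze or hit a glass jar with more than 30 N (contact force between the fingers and jar1 above 30 N or contact force between the fingers and jar2 above 30 N or contact force between the fingers and jar3 above 30 N).
It fails at once if a bystander is shifted by more than 40 mm (distance of any of reagent_bottle, beaker, pipette_box, tape_roll, small_bottle from where it was at the start of the episode above 0.04 m).
Of lid1, lid2, lid3 only 1 to 3 are there at a start; the rules pass over those that are not, and their reading is None.
At some moment in a run one of jar1, jar2, jar3 may be knocked a few centimetres aside while the robot is not near it.
It also fails if it takes over 210 s, if anything falls off the work surface, if the arm or the gripper's body presses on something with over 40 N, if the wrist force passes 120 N, or if a joint passes its speed limit or range.

## Working session

There is one attempt and no reset: what is moved stays moved. The work goes in short steps, each a Python script; the robot and the scene stay as the last script left them, time stands still between calls to the robot, and variables do not carry over. Pictures are saved under pics/ and viewed, and the job is handed in when it is done.

```bash
mkdir -p pics
cat > h.py <<'E'
import numpy as np, cv2
from bench import robot
from scipy.spatial.transform import Rotation as R
def snap(name,fn=None):
    d=robot.get_image(name)
    if fn: cv2.imwrite('pics/'+fn+'.png',d['img'])
    return d
def rot(d):
    o=np.array(d['orientation'],float)
    return o if o.shape==(3,3) else R.from_euler('xyz',o).as_matrix()
def K(d):
    h,w=d['img'].shape[:2]; f=h/2/np.tan(np.radians(d['fovy'])/2)
    return f
def ray(d,u,v):
    f=K(d); x=(u-d['cx'])/f; y=(v-d['cy'])/f
    rd=np.hypot(x,y); r=rd
    for _ in range(30): r=rd/(1+d['k1']*r*r)
    s=r/rd if rd>0 else 1
    v=rot(d)@np.array([x*s,y*s,1]); return np.array(d['eye'],float),v/np.linalg.norm(v)
def onz(d,u,v,z):
    e,r=ray(d,u,v); return e+r*(z-e[2])/r[2]
def proj(d,p):
    q=rot(d).T@(np.array(p,float)-np.array(d['eye'])); x,y=q[0]/q[2],q[1]/q[2]
    s=1+d['k1']*(x*x+y*y); f=K(d); return np.array([d['cx']+f*x*s,d['cy']+f*y*s])
E
python3 - <<'E'
from h import *
for n in ['scene','side','wrist']:
    d=snap(n,n+'0'); print(n,{k:v for k,v in d.items() if k!='img'})
print(robot.current_t(),robot.current_eef_rot(),robot.current_gripper_width())
E
```

```text
scene {'fovy': 56.464318029034104, 'cx': 256.91464153490136, 'cy': 190.71118266864505, 'k1': -0.029901166085291603, 'eye': array([1126.46750561, -182.16127347,  998.631993  ]), 'orientation': array([-2.57684588,  0.00994777,  1.27552814])}
side {'fovy': 53.22902632702548, 'cx': 251.45755887192658, 'cy': 188.13814900011448, 'k1': -0.07903671859887704, 'eye': array([ 150.96072925, -609.68807155,  737.62520525]), 'orientation': array([-2.30106478,  0.00559062, -0.58810975])}
wrist {'fovy': 58.80023629479487, 'cx': 259.94608956618345, 'cy': 187.87478414315012, 'k1': -0.0066829713107591174, 'eye': array([112.43827788, 541.92670269, 384.67028433]), 'orientation': array([2.87227745e+00, 1.82134347e-03, 1.23044316e+00])}
0.15 [-3.14020056e+00 -2.73501062e-04  2.80281727e+00] 1.0033887134703008
```

View pics/scene0.png

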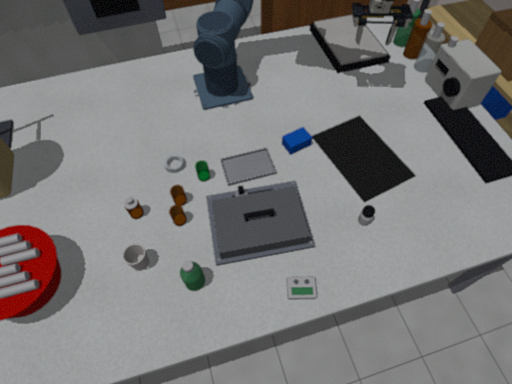

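View pics/side0.png

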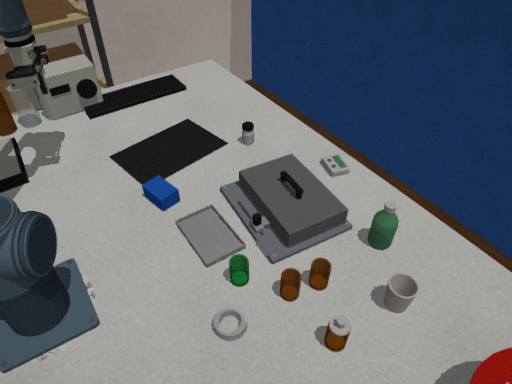

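View pics/wrist0.png

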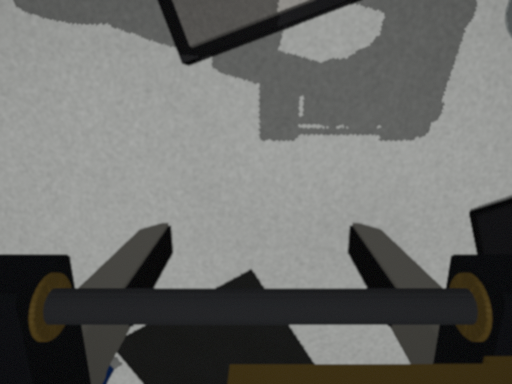

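The scene view shows the cover and sampler around (260,222), mat (362,157), tray (248,166), green look-alike (203,170), open amber jars (179,195) and (178,215), and a lidded jar (133,208). I'll zoom in to get accurate pixels.

Run:
```python
import cv2
a=cv2.imread('pics/scene0.png'); cv2.imwrite('pics/sc_a.png',cv2.resize(a[140:270,110:330],None,fx=3.6,fy=3.6,interpolation=cv2.INTER_CUBIC))
a=cv2.imread('pics/side0.png'); cv2.imwrite('pics/si_a.png',cv2.resize(a[145:355,160:360],None,fx=2.8,fy=2.8,interpolation=cv2.INTER_CUBIC))
```

```text
(no output)
```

View pics/sc_a.png

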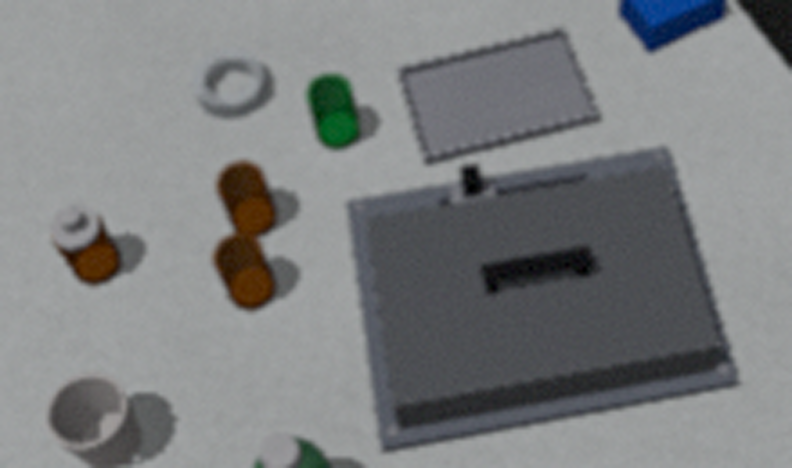

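View pics/si_a.png

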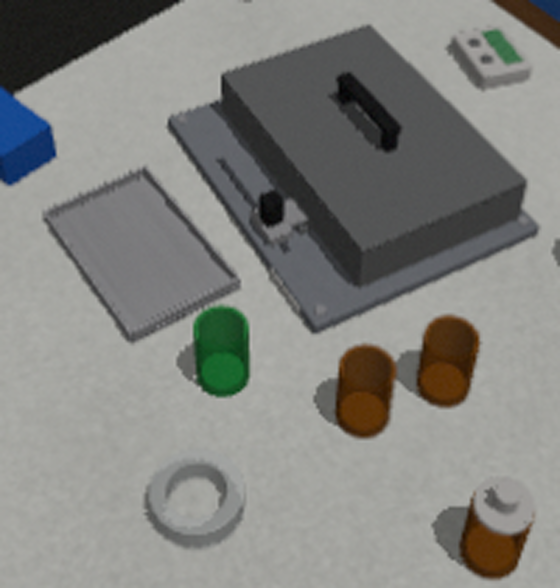

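Run:
```python
from h import *
np.set_printoptions(precision=1,suppress=True)
A=snap('scene');B=snap('side')
sa=lambda x,y,z: onz(A,110+x/3.6,140+y/3.6,z)
sb=lambda x,y,z: onz(B,160+x/2.8,145+y/2.8,z)
for n,l in dict(plate=[(350,203,15),(668,150,15),(737,382,15),(385,449,15)],tray=[(400,70,15),(563,32,15),(600,120,15),(428,160,15)],grip=[(471,172,0)],jar=[(256,213,2),(241,182,65),(249,284,2),(239,256,65),(97,262,2),(77,222,70)],handle=[(487,272,95),(590,254,95)],green=[(338,128,2)]).items():
    for p in l: print(n,p,sa(*p))
for n,l in dict(plate=[(172,120,15),(536,228,15),(314,328,15)],tray=[(45,215,15),(143,170,15),(239,285,15),(132,338,15)],jar=[(363,412,2),(366,366,65),(446,382,2),(450,337,65),(493,550,2)],handle=[(345,78,95),(391,131,95)],green=[(222,373,2)]).items():
    for p in l: print('B',n,p,sb(*p))
for p in [(315,137),(360,118),(412,172),(370,197)]: print('mat',onz(A,*p,3))
for z in (40,50,60,70): print(z,sa(471,170,z),sb(270,198,z))
```

```text
plate (350, 203, 15) [ 500.4 -169.8   15. ]
plate (668, 150, 15) [531.4 122.1  15. ]
plate (737, 382, 15) [764.2  96.9  15. ]
plate (385, 449, 15) [ 735.  -193.9   15. ]
tray (400, 70, 15) [368.3 -91.   15. ]
tray (563, 32, 15) [370.6  72.3  15. ]
tray (600, 120, 15) [481.   73.3  15. ]
tray (428, 160, 15) [476.5 -91.3  15. ]
grip (471, 172, 0) [491.3 -55.2   0. ]
jar (256, 213, 2) [ 477.2 -253.6    2. ]
jar (241, 182, 65) [ 483.5 -255.8   65. ]
jar (249, 284, 2) [ 547.3 -272.8    2. ]
jar (239, 256, 65) [ 555.4 -270.3   65. ]
jar (97, 262, 2) [ 485.4 -398.6    2. ]
jar (77, 222, 70) [ 485.2 -395.6   70. ]
handle (487, 272, 95) [646.8 -80.5  95. ]
handle (590, 254, 95) [655.6   2.9  95. ]
green (338, 128, 2) [ 407.5 -162.3    2. ]
B plate (172, 120, 15) [525.5 112.6  15. ]
B plate (536, 228, 15) [ 725.5 -200.8   15. ]
B plate (314, 328, 15) [ 491.8 -178.1   15. ]
B tray (45, 215, 15) [361.3  64.7  15. ]
B tray (143, 170, 15) [465.8  65.9  15. ]
B tray (239, 285, 15) [ 465.1 -104.6   15. ]
B tray (132, 338, 15) [ 360.9 -102.6   15. ]
B jar (363, 412, 2) [ 481.6 -259.1    2. ]
B jar (366, 366, 65) [ 479.8 -258.6   65. ]
B jar (446, 382, 2) [ 554.7 -274.7    2. ]
B jar (450, 337, 65) [ 549.9 -273.8   65. ]
B jar (493, 550, 2) [ 488.  -403.5    2. ]
B handle (345, 78, 95) [648.8  -7.2  95. ]
B handle (391, 131, 95) [637.9 -89.   95. ]
B green (222, 373, 2) [ 408.8 -165.3    2. ]
mat [361.4 261.3   3. ]
mat [324.2 459.4   3. ]
mat [604.9 519.2   3. ]
mat [652.7 336.7   3. ]
40 [514.7 -59.8  40. ] [532.4 -53.2  40. ]
50 [521.1 -61.   50. ] [527.  -61.2  50. ]
60 [527.4 -62.3  60. ] [521.5 -69.2  60. ]
70 [533.8 -63.6  70. ] [516.  -77.2  70. ]
```

Run:
```python
from h import *
np.set_printoptions(precision=1,suppress=True)
robot.move_ptp([400,-40,300],[np.pi,0,-0.108])
d=snap('wrist','w1')
print(d['eye'],[onz(d,u,v,15) for u,v in [(0,0),(511,0),(256,150),(256,300)]],robot.current_qpos(),robot.current_t())
B=snap('side','side1');
```

```text
[473.  -48.5 466.7] [array([614.9, 249.7,  15. ]), array([ 548.7, -359.6,   15. ]), array([401.5, -35.5,  15. ]), array([174.4, -10.1,  15. ])] [-0.4 -0.1  1.7  0.   1.5  1.3] 2.4667
```

View pics/w1.png

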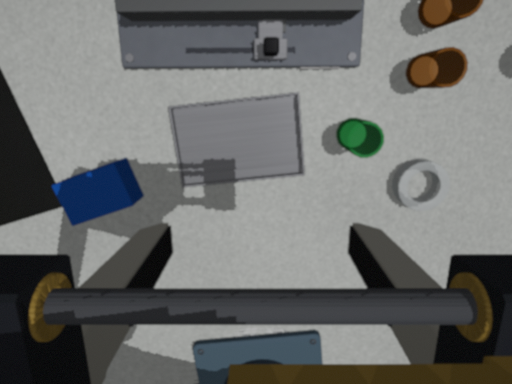

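Wrist view: plate front edge from (124,66) to (359,64), lock grip top (271,45), tray (170,107)–(302,174), green jar at right.

Run:
```python
from h import *
np.set_printoptions(precision=1,suppress=True)
print(robot.current_tcp_pos(),robot.current_eef_rot())
d=snap('wrist')
for p in [(123,64,15),(359,63,15),(271,46,57),(170,107,15),(296,95,15),(302,174,15),(181,186,15),(425,70,2),(434,10,2),(116,12,40),(364,10,40)]: print(p,onz(d,*p))
robot.move_ptp([580,-50,330],[np.pi,0,-0.108])
d=snap('wrist','w2')
```

```text
[400.1 -39.4 299.9] [-3.1  0.  -0.1]
(123, 64, 15) [527.2 118.1  15. ]
(359, 63, 15) [ 496.5 -175.6   15. ]
(271, 46, 57) [522.9 -66.3  57. ]
(170, 107, 15) [469.1  68.8  15. ]
(296, 95, 15) [466.4 -94.1  15. ]
(302, 174, 15) [362.1 -94.   15. ]
(181, 186, 15) [363.2  72.5  15. ]
(425, 70, 2) [ 479.6 -264.     2. ]
(434, 10, 2) [ 549.5 -273.9    2. ]
(116, 12, 40) [580.1 104.9  40. ]
(364, 10, 40) [ 551.7 -176.1   40. ]
```

View pics/w2.png

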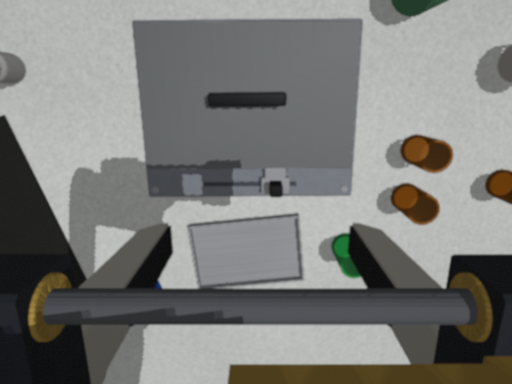

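Run:
```python
from h import *
np.set_printoptions(precision=1,suppress=True)
d=snap('wrist')
for p in [(133,20,65),(362,18,65),(353,167,65),(146,167,65),(207,98,95),(286,97,95),(276,187,57),(413,150,2),(402,195,2),(342,241,2),(348,193,15),(149,193,15)]: print(p,onz(d,*p))
```

```text
(133, 20, 65) [749.5  78.3  65. ]
(362, 18, 65) [ 722.6 -185.5   65. ]
(353, 167, 65) [ 547.5 -168.6   65. ]
(146, 167, 65) [576.7  97.6  65. ]
(207, 98, 95) [653.3   1.6  95. ]
(286, 97, 95) [644.6 -88.   95. ]
(276, 187, 57) [529.4 -67.1  57. ]
(413, 150, 2) [ 548.1 -272.9    2. ]
(402, 195, 2) [ 480.7 -257.     2. ]
(342, 241, 2) [ 414.9 -163.     2. ]
(348, 193, 15) [ 497.  -172.5   15. ]
(149, 193, 15) [529. 119.  15.]
```

Run:
```python
from h import *
np.set_printoptions(precision=2,suppress=True)
O=[np.pi,0,-0.104]
g=np.array([526.5,-66.5])
robot.move_ptp([*g,140],O)
print(robot.move_linear([*g,34],speed=80,f_stop=8),robot.current_tcp_pos())
robot.move_gripper(0.0)
print(robot.current_gripper_width()*93,robot.current_contact_force())
yd=np.array([np.sin(0.104),np.cos(0.104)])
p=robot.current_tcp_pos()[:2]+yd*86
print(robot.move_linear([*p,34],speed=50,f_stop=15),robot.current_tcp_pos(),robot.current_contact_force())
snap('side','side2'); print(robot.current_t())
```

```text
False [526.97 -66.67  34.55]
18.131063139421588 [ 0.45  1.63 -0.02]
True [534.36  11.21  33.96] [ 0.11 -1.73  2.52]
8.3333
```

View pics/side2.png

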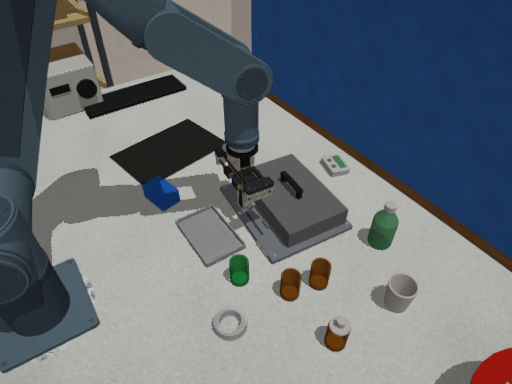

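Run:
```python
from h import *
np.set_printoptions(precision=2,suppress=True)
p=robot.current_tcp_pos()
yd=np.array([np.sin(0.104),np.cos(0.104)])
print(robot.move_linear([*(p[:2]+yd*8),34],speed=25,f_stop=22),robot.current_tcp_pos(),robot.current_contact_force())
robot.move_gripper(0.6)
q=robot.current_tcp_pos()
robot.move_linear([*q[:2],160],speed=200)
robot.move_ptp([400,370,330],[np.pi,0,0.24])
snap('wrist','w3'); snap('side','side3'); print(robot.current_tcp_pos(),robot.current_t())
```

```text
True [534.41  11.27  33.96] [-0.5  -3.59  2.57]
[400.62 369.03 329.18] 11.825
```

View pics/w3.png

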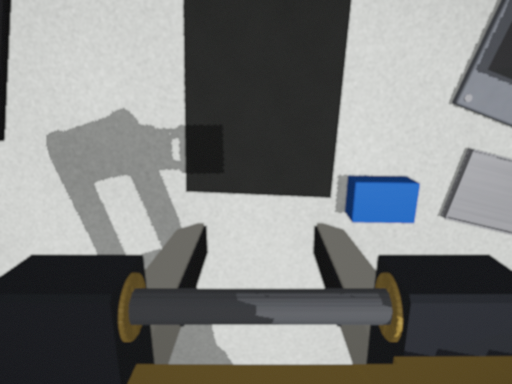

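View pics/side3.png

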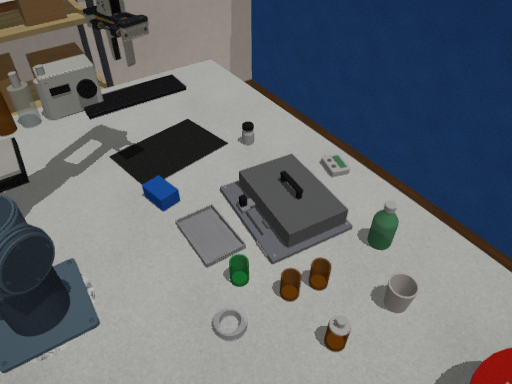

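The lock grip is now at the far end of its slot (side view 243,203). In the wrist view, the mat's near corners are (187,190) and (331,196), and its sides run off the top at x=184 and x=350.

Run:
```python
from h import *
np.set_printoptions(precision=2,suppress=True)
d=snap('wrist');B=snap('side');A=snap('scene')
a,b,c,e=[onz(d,*p,3) for p in [(187,190),(331,196),(350,0),(184,0)]]
print(a,b,c,e)
dx=((c-b)/np.linalg.norm(c-b)+(e-a)/np.linalg.norm(e-a))[:2]; print(np.linalg.norm(a-b),np.arctan2(dx[1],dx[0]),np.arctan2(a[1]-b[1],a[0]-b[0])-np.pi/2)
dx/=np.linalg.norm(dx); print('mat centre',(a+b)[:2]/2+dx*160)
for p in [(111,154),(185,121),(227,147),(150,180)]: print(onz(B,*p,3))
# cover grasp
O=[np.pi,0,np.pi/2-0.104]
g=np.array([649,-43.])
robot.move_ptp([*g,180],O)
snap('wrist','w4')
print(robot.move_linear([*g,72],speed=80,f_stop=8),robot.current_tcp_pos())
robot.move_gripper(0.0)
print(robot.current_gripper_width()*93,robot.current_contact_force(),robot.current_tcp_pos())
```

```text
[310.09 458.79   3.  ] [351.76 245.49   3.  ] [613.85 298.31   3.  ] [563.02 508.81   3.  ]
217.33294115145785 0.19705803511271888 0.1929205054179961
mat centre [487.83 383.47]
[317.29 468.51   3.  ]
[605.51 510.83   3.  ]
[648.37 287.92   3.  ]
[373.33 273.95   3.  ]
False [649.45 -43.08  72.69]
15.517754717790098 [-1.54 -0.14  0.16] [648.75 -42.97  71.96]
```

Run:
```python
from h import *
np.set_printoptions(precision=2,suppress=True)
p=robot.current_tcp_pos()
f0=robot.current_contact_force()
print(robot.move_linear([p[0],p[1],112],speed=50,f_stop=15), robot.current_contact_force()-f0)
print(robot.move_linear([p[0],p[1],200],speed=100), robot.current_contact_force()-f0)
snap('side','side4')
O2=[np.pi,0,0.195]
robot.move_ptp([487,385,180],O2)
print(robot.current_tcp_pos(),robot.current_gripper_width()*93)
print(robot.move_linear([487,385,66],speed=80,f_stop=8))
print(robot.move_linear([487,385,57],speed=15,f_stop=5),robot.current_tcp_pos())
snap('side','side5'); print(robot.current_t())
```

```text
False [ 1.77 -0.33 -3.45]
False [ 2.55  0.6  -3.39]
[487.53 384.47 179.91] 15.535482105849594
False
True [487.07 385.02  59.9 ]
21.9333
```

View pics/side5.png

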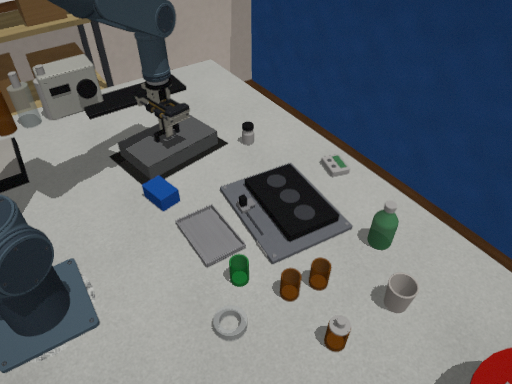

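Cover sits flat on the mat; the deck with three rings is exposed. Releasing and looking at the jars next.

Run:
```python
from h import *
np.set_printoptions(precision=2,suppress=True)
robot.move_gripper(0.6)
p=robot.current_tcp_pos()
robot.move_linear([p[0],p[1],180],speed=150)
robot.move_ptp([600,-40,330],[np.pi,0,-0.104])
d=snap('wrist','w5a')
robot.move_ptp([460,-330,300],[np.pi,0,-0.104])
d=snap('wrist','w5'); snap('side','side6'); print(robot.current_t(),robot.current_qpos())
```

```text
26.7833 [-0.82  0.25  1.35  0.    1.54  0.86]
```

View pics/w5.png

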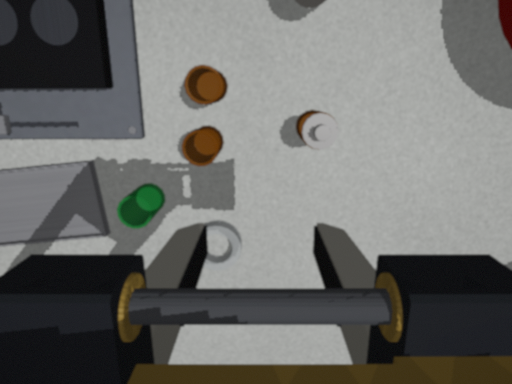

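View pics/w5a.png

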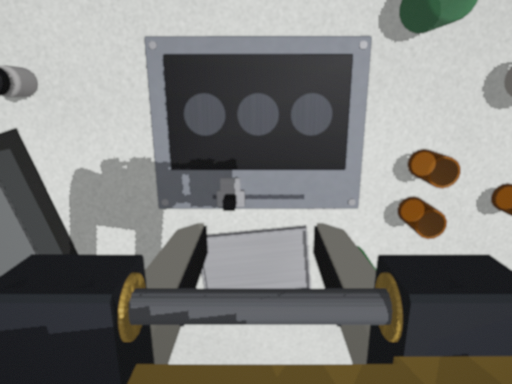

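View pics/side6.png

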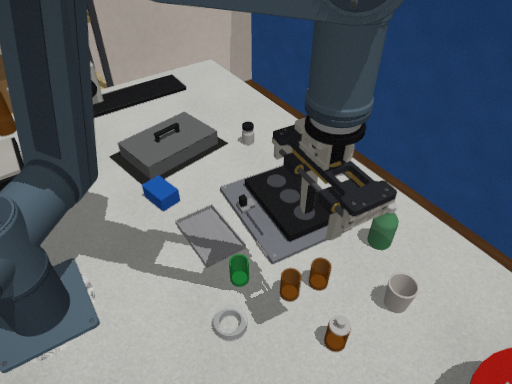

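In the wrist view the lid knob is at about (320,131) and the open jars at (203,146) and (206,85).

Run:
```python
from h import *
np.set_printoptions(precision=2,suppress=True)
d=snap('wrist'); im=d['img']
cv2.imwrite('pics/w5z.png',cv2.resize(im[55:175,170:350],None,fx=4,fy=4,interpolation=cv2.INTER_CUBIC))
hsv=cv2.cvtColor(im,cv2.COLOR_BGR2HSV)
m=cv2.inRange(hsv,(5,120,40),(20,255,255)); m[250:]=0
n,l,st,c=cv2.connectedComponentsWithStats(m)
for i in range(1,n):
    if st[i,4]>60: print(st[i],c[i],onz(d,*c[i],32))
for p in [(320,131,86),(318,131,70)]: print(onz(d,*p))
print(robot.current_contact_force())
```

```text
[ 185   66   41   38 1198] [204.9   84.83] [ 551.46 -271.77   32.  ]
[297 112  19  25 126] [302.9  121.04] [ 495.53 -387.93   32.  ]
[ 183  127   39   39 1144] [202.04 145.76] [ 477.78 -257.22   32.  ]
[ 487.47 -399.78   86.  ]
[ 485.76 -400.09   70.  ]
[ 0.75 -0.61 -0.07]
```

View pics/w5z.png

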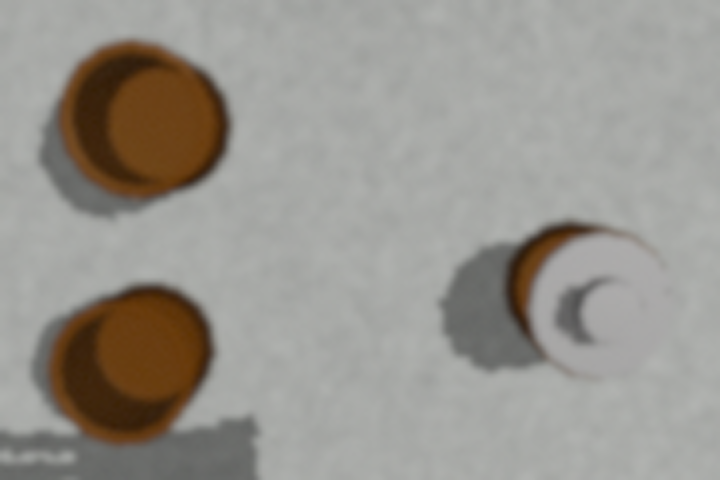

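Run:
```python
from h import *
np.set_printoptions(precision=2,suppress=True)
O=[np.pi,0,-0.104]
g=[486.5,-400.5]
robot.move_ptp([*g,140],O)
f0=np.array(robot.current_contact_force())
print(robot.move_linear([*g,74],speed=60,f_stop=4),robot.current_tcp_pos())
robot.move_gripper(0.3); robot.move_gripper(0.1)
print(robot.current_gripper_width()*93)
robot.move_linear([*g,130],speed=60)
robot.sleep(.2)
print(robot.current_gripper_width()*93,robot.current_contact_force()-f0)
snap('wrist','w6'); snap('side','side7')
```

```text
False [ 486.78 -400.8    74.51]
16.86205963268021
17.220949133826416 [-0.04 -0.13 -0.59]
```

View pics/w6.png

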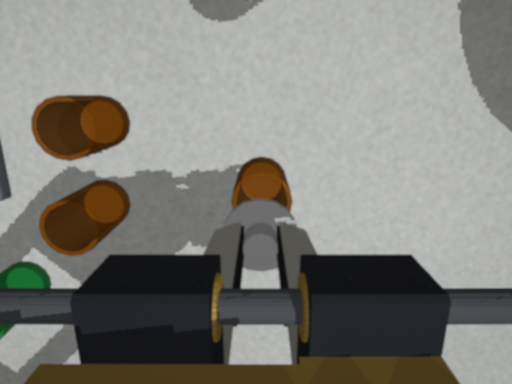

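View pics/side7.png

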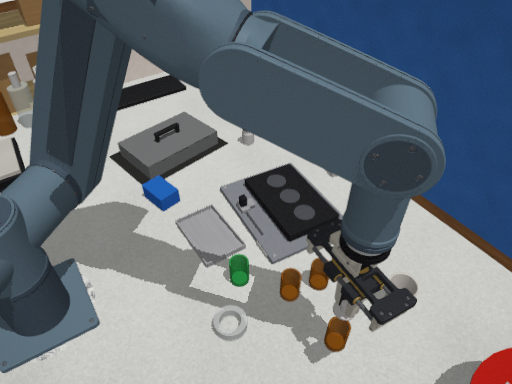

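Run:
```python
from h import *
np.set_printoptions(precision=2,suppress=True)
O=[np.pi,0,-0.104]
robot.move_linear([486,-400,190],speed=150)
robot.move_ptp([415,-12,120],O)
print(robot.move_linear([415,-12,28],speed=80,f_stop=5))
print(robot.move_linear([415,-12,14],speed=15,f_stop=3),robot.current_tcp_pos())
# learn gripper behaviour on the knob: relax in small steps
for o in (0.17,0.18,0.185,0.19,0.195,0.20,0.21,0.23):
    robot.move_gripper(o); print(o*93,robot.current_gripper_width()*93)
robot.move_gripper(0.45)
robot.move_linear([415,-12,330],speed=200)
d=snap('wrist','w7');snap('side','side8'); snap('scene','scene8')
print(robot.current_t())
```

```text
False
True [414.95 -12.01  17.89]
15.81 16.963612680743527
16.74 17.206573477981973
17.205 17.589374784708173
17.67 18.21297496599782
18.135 18.42713632998921
18.6 18.643927223649573
19.529999999999998 19.795296392963344
21.39 21.704919449005455
39.475
```

View pics/w7.png

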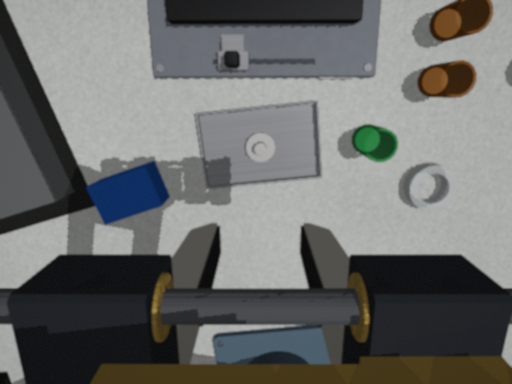

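View pics/side8.png

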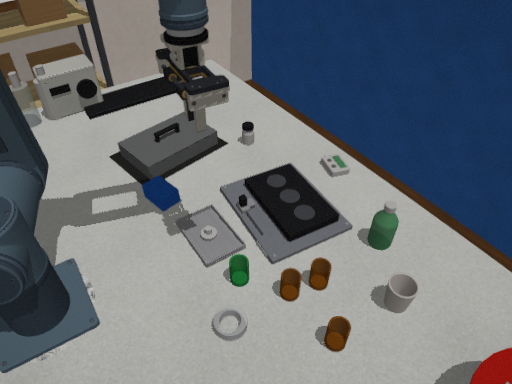

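View pics/scene8.png

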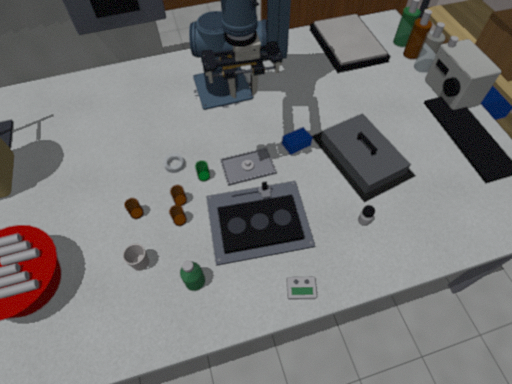

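The single lid lies in the tray, its centre at (260,147) in the wrist view; the three amber jars are all open now. Next I'll measure the deck rings and the jars.

```bash
cat >> h.py <<'E'
def jars(d,z=32,vmax=245):
    hsv=cv2.cvtColor(d['img'],cv2.COLOR_BGR2HSV)
    m=cv2.inRange(hsv,(5,120,40),(20,255,255)); m[vmax:]=0
    n,l,st,c=cv2.connectedComponentsWithStats(m)
    return [(onz(d,*c[i],z)[:2].round(1),tuple(int(x) for x in st[i])) for i in range(1,n) if st[i,4]>300]
E
python3 - <<'E'
from h import *
np.set_printoptions(precision=1,suppress=True)
robot.move_ptp([600,-40,330],[np.pi,0,-0.104])
d=snap('wrist')
for p in [(205,114,40),(258,114,40),(311,114,40),(164,54,40),(353,54,40),(346,169,40),(168,169,40)]: print(onz(d,*p))
robot.move_ptp([460,-330,300],[np.pi,0,-0.104])
d=snap('wrist','w8'); print(jars(d)); 
print([proj(d,[*p,65]) for p in [(486,-400)]],robot.current_t())
E
```

```text
[653.7  25.7  40. ]
[646.4 -43.4  40. ]
[ 639.1 -112.5   40. ]
[732.1  66.   40. ]
[ 707.2 -169.8   40. ]
[ 560.4 -155.4   40. ]
[586.  87.  40.]
[(array([ 551.5, -271.8]), (185, 66, 41, 38, 1194)), (array([ 483.6, -404.7]), (297, 112, 40, 36, 1108)), (array([ 477.8, -257.2]), (182, 127, 40, 39, 1143))]
[array([316.8, 130. ])] 41.575
```

View pics/w8.png

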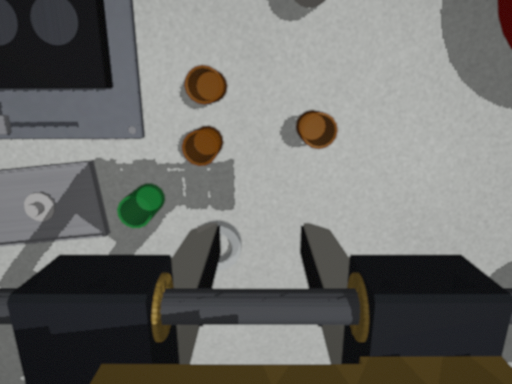

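All three jars are where they were, at wrist pixels (203,146), (205,85) and (317,129). First gentle grip is on the isolated jar, with the grip force held down by closing in small steps.

Run:
```python
from h import *
np.set_printoptions(precision=2,suppress=True)
O=[np.pi,0,-0.104]
g=[485,-402.5]
robot.move_gripper(0.8)
robot.move_ptp([*g,140],O)
print(robot.move_linear([*g,22],speed=80,f_stop=4),robot.current_tcp_pos())
for w in (60,50,47,46,45.5,45,44.7,44.4,44.2,44.0):
    robot.move_gripper(w/93); a=robot.current_gripper_width()*93; print(w,round(a,2),robot.current_contact_force(),robot.current_tcp_pos()[:2])
    if w<46 and a-w>0.55: break
print(robot.current_t())
```

```text
False [ 485.29 -402.85   22.62]
60 60.07 [ 0.37 -0.52 -0.46] [ 485.01 -402.48]
50 49.76 [ 0.18  0.28 -0.21] [ 485.   -402.53]
47 47.01 [ 0.07  0.52 -0.07] [ 485.01 -402.4 ]
46 45.76 [-0.26  0.4   0.31] [ 484.97 -402.29]
45.5 45.52 [-0.09  1.71  0.19] [ 484.98 -402.43]
45 45.18 [0.58 1.57 0.32] [ 484.97 -402.49]
44.7 44.4 [-1.29  1.84 -0.05] [ 484.98 -402.5 ]
44.4 44.52 [0.05 0.96 0.94] [ 484.98 -402.52]
44.2 44.44 [0.82 1.47 0.32] [ 485.01 -402.51]
44.0 44.51 [-0.89  0.5   1.01] [ 484.99 -402.55]
47.425
```

Run:
```python
from h import *
np.set_printoptions(precision=2,suppress=True)
avg=lambda:(np.mean([robot.current_contact_force() for _ in range(10)],0),np.mean([robot.current_gripper_width()*93 for _ in range(10)]))
f0,w0=avg(); print(w0,f0)
robot.move_linear([485,-402.5,32],speed=15); robot.sleep(.2)
f,w=avg(); print(w,f-f0)
snap('side','side9'); snap('wrist','w9')
```

```text
44.51287042032466 [-0.89  0.5   1.01]
44.34036371964528 [ 0.92 -0.54 -2.35]
```

Run:
```python
import cv2
a=cv2.imread('pics/side9.png'); cv2.imwrite('pics/s9z.png',cv2.resize(a[220:384,220:420],None,fx=3,fy=3))
```

```text
(no output)
```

View pics/s9z.png

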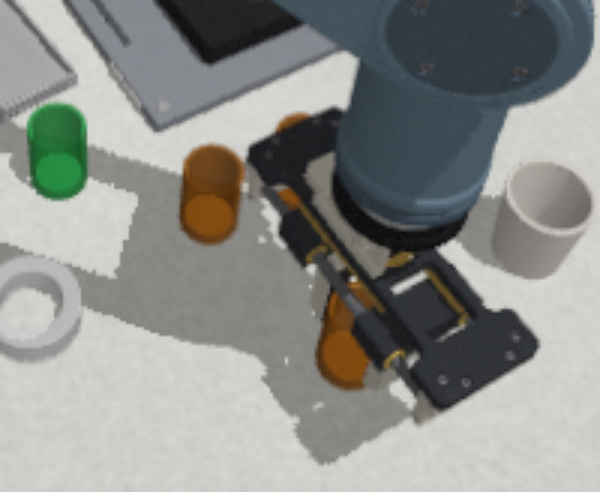

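```bash
cat >> h.py <<'E'
def avg(n=10):
    F=[];W=[]
    for _ in range(n):
        robot.sleep(0.03); F.append(robot.current_contact_force()); W.append(robot.current_gripper_width()*93)
    return np.mean(F,0),np.mean(W)
E
python3 - <<'E'
from h import *
np.set_printoptions(precision=2,suppress=True)
robot.move_linear([485,-402.5,75],speed=40)
f,w=avg(); print(w,f)
a=snap('side')['img']; cv2.imwrite('pics/s10z.png',cv2.resize(a[220:384,220:420],None,fx=3,fy=3)); snap('wrist','w10')
E
```

```text
44.283751564439264 [ 0.05  0.24 -0.77]
```

View pics/s10z.png

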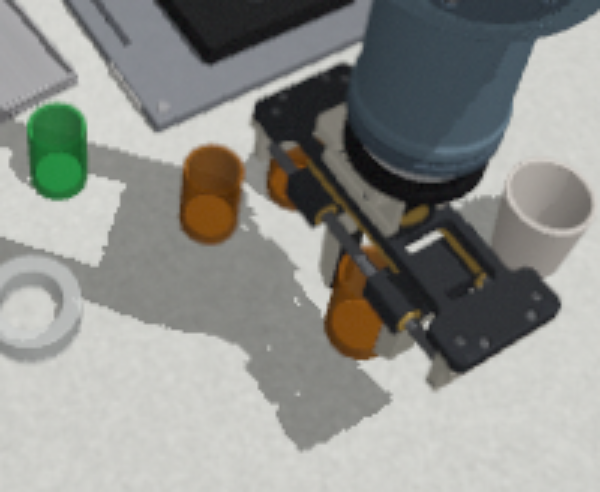

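View pics/w10.png

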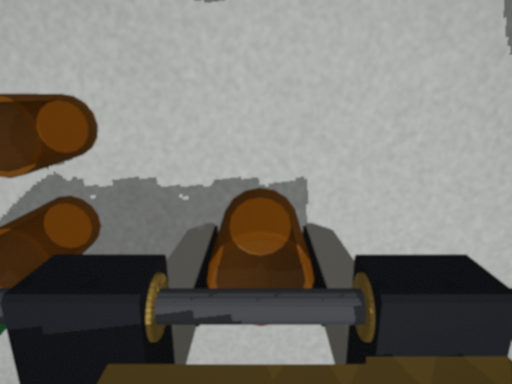

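The jar is off the bench, held upright between the pads (wrist 262,230). Carrying it to the far ring.

Run:
```python
from h import *
np.set_printoptions(precision=2,suppress=True)
B=snap('side'); print('reagent',onz(B,382,245,0),'beaker',onz(B,399,303,0))
robot.move_linear([485,-402.5,150],speed=80)
O2=[np.pi,0,np.pi/2-0.104]
t=[653.7,25.7]
robot.move_linear([520,-200,150],ori=[np.pi,0,0.6],speed=120)
robot.move_linear([*t,150],ori=O2,speed=120)
f,w=avg(); print(w,f)
snap('side','side11')
print(robot.move_linear([*t,72],speed=60,f_stop=5))
print(robot.move_linear([*t,56],speed=12,f_stop=2.5),robot.current_tcp_pos())
snap('side','side12'); snap('scene','scene12');print(robot.current_t())
```

```text
reagent [ 756.34 -281.1     0.  ] beaker [ 663.05 -416.43   -0.  ]
44.48321982318093 [ 0.09  0.1  -1.24]
False
True [653.62  25.72  61.9 ]
58.325
```

View pics/side12.png

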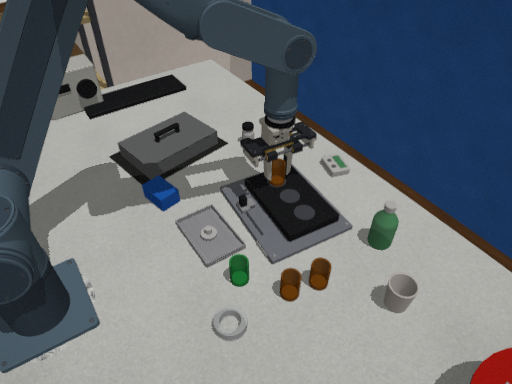

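Run:
```python
from h import *
np.set_printoptions(precision=2,suppress=True)
for w in (44.5,45.5,48,60): robot.move_gripper(w/93)
p=robot.current_tcp_pos()
robot.move_linear([p[0],p[1],150],speed=120)
robot.move_gripper(0.8)
robot.move_ptp([460,-330,300],[np.pi,0,-0.104])
d=snap('wrist','w13'); print(jars(d)); snap('side','side13'); print(robot.current_t())
```

```text
[(array([ 521., -299.]), (212, 90, 37, 36, 1051)), (array([ 477.9, -257.3]), (182, 127, 40, 38, 1151))]
62.6
```

View pics/w13.png

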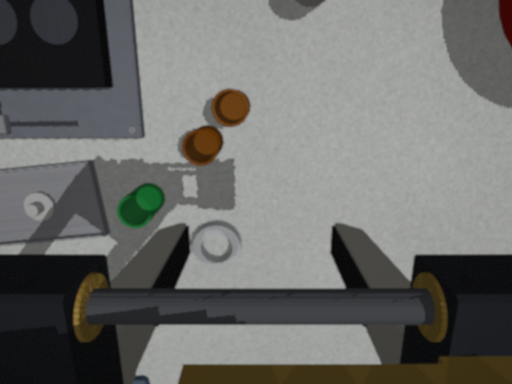

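View pics/side13.png

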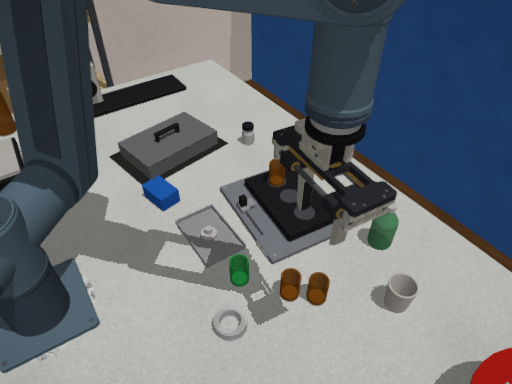

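The knock happened: the far jar now stands at wrist (231,107), world about (521,-299), upright; the other is unmoved. I'll grasp it at 45° so the fingers stay clear of its neighbour.

```bash
cat >> h.py <<'E'
def pick(g,yaw):
    O=[np.pi,0,yaw]
    robot.move_ptp([*g,140],O)
    print('desc',robot.move_linear([*g,22],speed=80,f_stop=4))
    for w in (60,50,47,46,45.2,44.7,44.4,44.2,44.0):
        robot.move_gripper(w/93)
    print('w',avg(4)[1])
    robot.move_linear([*g,60],speed=40)
    print(avg(6)); snap('wrist','pick%d'%int(robot.current_t()))
def place(g,t):
    O2=[np.pi,0,np.pi/2-0.104]
    robot.move_linear([*g,150],speed=80)
    robot.move_linear([520,-200,150],ori=[np.pi,0,0.6],speed=100)
    robot.move_linear([*t,150],ori=O2,speed=120)
    print(avg(5))
    print(robot.move_linear([*t,72],speed=60,f_stop=5))
    print(robot.move_linear([*t,56],speed=12,f_stop=2.5),robot.current_tcp_pos())
    for w in (44.5,45.5,48,60): robot.move_gripper(w/93)
    p=robot.current_tcp_pos()
    robot.move_linear([p[0],p[1],150],speed=120)
    robot.move_gripper(0.8)
E
python3 - <<'E'
from h import *
pick([522,-299],-0.785); print(robot.current_t())
E
ls pics/pick*
```

```text
desc False
w 44.41237364861811
(array([-0.04581378,  0.14379526, -1.36062945]), np.float64(44.53160860321288))
69.0333
pics/pick68.png
```

View pics/pick68.png

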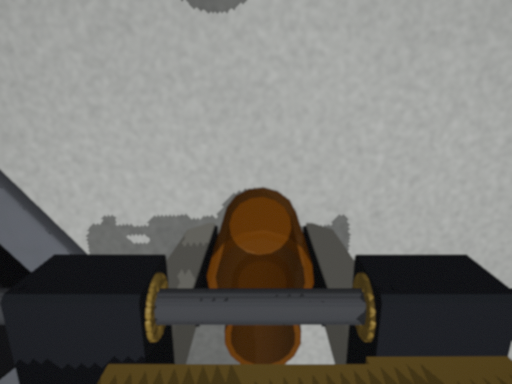

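Run:
```python
from h import *
place([522,-299],[646.4,-43.4]); 
robot.move_ptp([460,-330,300],[np.pi,0,-0.104])
d=snap('wrist','w14'); print(jars(d)); snap('side','side14');snap('scene','scene14'); print(robot.current_t())
```

```text
(array([ 0.38343466, -0.00432006, -1.1787128 ]), np.float64(44.45434520014713))
False
True [646.335124   -43.39008118  61.95052533]
[(array([646.3, -49.8]), (0, 3, 13, 34, 332)), (array([ 477.8, -257.2]), (182, 127, 40, 38, 1152))]
80.25
```

View pics/scene14.png

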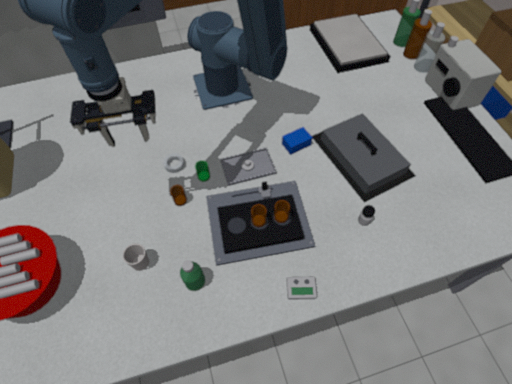

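Two jars stand on the deck at scene (260,215) and (282,211); the last is at (179,195), unmoved. Picking it up now.

Run:
```python
from h import *
pick([479,-257],-0.104); print(robot.current_t())
if robot.current_gripper_width()*93>43.8:
    place([479,-257],[639.1,-112.5])
    robot.move_ptp([560,-40,330],[np.pi,0,-0.104])
    d=snap('wrist','w15'); print(jars(d,z=72)); snap('side','side15')
    robot.move_ptp([182,518,240],[np.pi,0,2.8]);snap('side','side16');snap('scene','scene16'); print(robot.current_t())
```

```text
desc False
w 44.06890272871453
(array([0.32596497, 0.06356994, 0.03478157]), np.float64(44.070345546221496))
86.65
(array([0.34298431, 0.35655337, 0.15542728]), np.float64(43.96170890577318))
False
False [ 639.16834821 -112.52037048   56.10424957]
[(array([653.8,  29.4]), (171, 61, 46, 43, 1518)), (array([647.2, -42.9]), (234, 61, 40, 42, 1298)), (array([ 490.3, -243.2]), (397, 172, 48, 39, 1255))]
99.9583
```

View pics/w15.png

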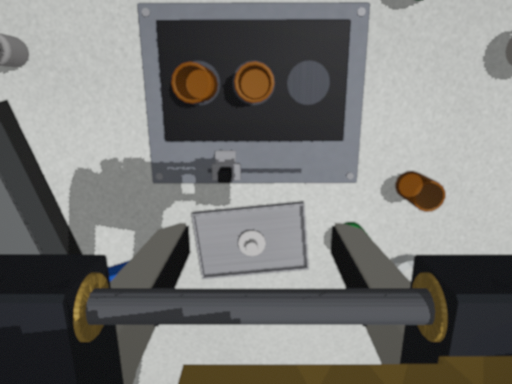

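View pics/side16.png

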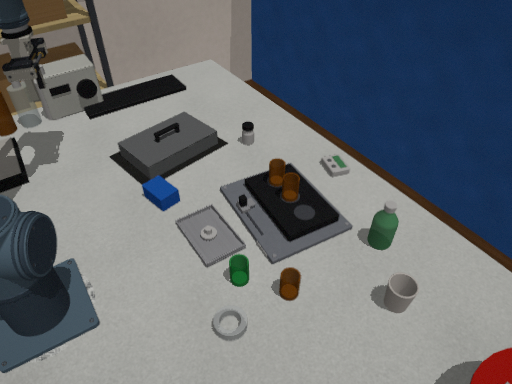

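View pics/scene16.png

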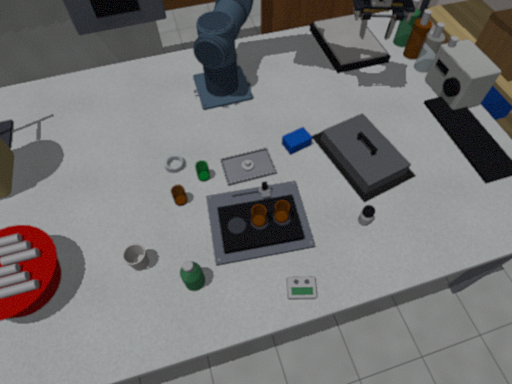

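The third jar slipped out: it still stands upright on the bench (scene 179,195). Retrying with a slightly firmer grip and a check after the lift.

Run:
```python
from h import *
robot.move_ptp([440,-270,300],[np.pi,0,-0.104])
d=snap('wrist','w17'); J=jars(d); print(J)
print([onz(d,x[1][0]+x[1][2]/2,x[1][1]+x[1][3]/2,32) for x in J])
```

```text
[(array([639.7, -31. ]), (0, 0, 59, 14, 462)), (array([ 477.8, -256.6]), (228, 107, 36, 36, 1014))]
[array([637.92647213, -22.50779487,  32.        ]), array([ 477.31773066, -256.67911714,   32.        ])]
```

View pics/w17.png

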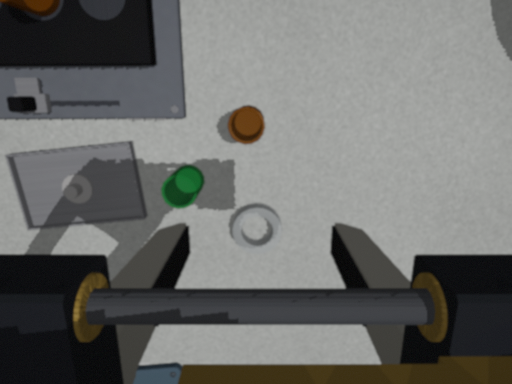

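Run:
```python
from h import *
g=[478.5,-256.7]
robot.move_ptp([*g,140],[np.pi,0,-0.104])
print(robot.move_linear([*g,22],speed=80,f_stop=4))
for w in (60,50,47,46,45.2,44.7,44.4,44.2,44.0,43.8,43.65,43.5,43.35,43.2):
    robot.move_gripper(w/93); a=avg(5)[1]
    if w<46: print(w,round(a,2))
    if w<=44 and a-w>0.42: break
robot.move_linear([*g,30],speed=15); print(avg(10))
robot.move_linear([*g,60],speed=40); print(avg(10)); snap('wrist','pick3'); print(robot.current_t())
```

```text
False
45.2 45.14
44.7 44.74
44.4 44.47
44.2 44.19
44.0 43.98
43.8 43.77
43.65 43.8
43.5 43.83
43.35 43.55
43.2 43.51
(array([ 0.09426221, -0.07922034, -1.18863024]), np.float64(43.48159998923548))
(array([ 0.09018547,  0.4099655 , -0.95521831]), np.float64(43.563121311927674))
113.5167
```

View pics/pick3.png

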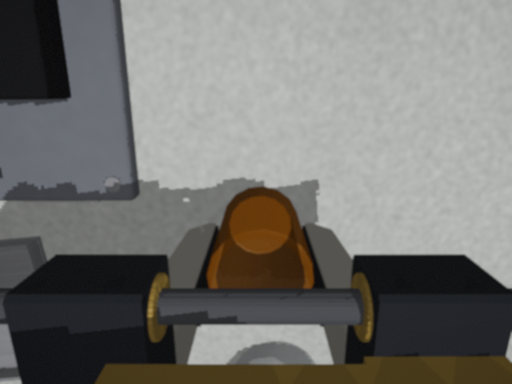

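Now it is held: weight −1.0 N on the sensor, jar between the pads at (262,225). Placing it.

Run:
```python
from h import *
place([478.5,-256.7],[639.1,-112.5])
robot.move_ptp([560,-40,330],[np.pi,0,-0.104])
d=snap('wrist','w18'); print(jars(d,z=72)); print(onz(d,252,243,9))
robot.move_ptp([182,518,240],[np.pi,0,2.8]);snap('side','side18');snap('scene','scene18'); print(robot.current_t())
```

```text
(array([-0.38833289,  0.25848024, -0.77495746]), np.float64(43.57252252031014))
False
True [ 639.02871717 -112.48505377   61.84510747]
[(array([653.8,  29.4]), (171, 61, 46, 43, 1519)), (array([647.2, -42.9]), (234, 61, 40, 42, 1296)), (array([ 638.9, -115.5]), (293, 61, 44, 42, 1437))]
[411.57900802 -13.26888015   9.        ]
126.1167
```

View pics/w18.png

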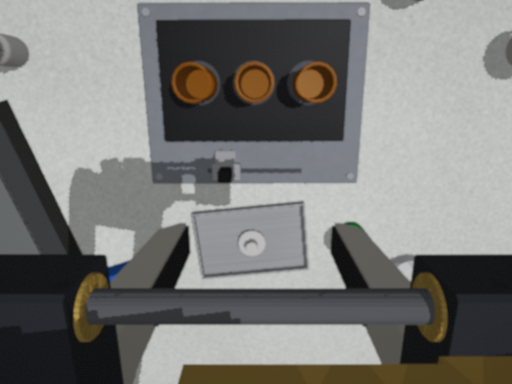

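View pics/side18.png

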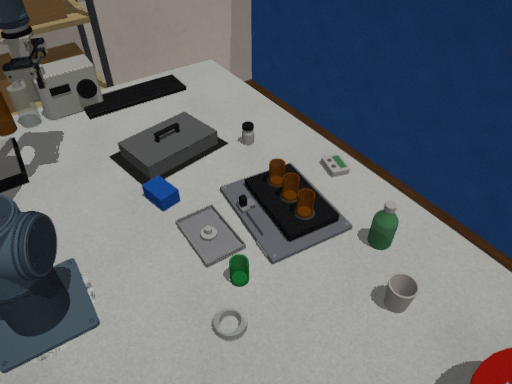

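View pics/scene18.png

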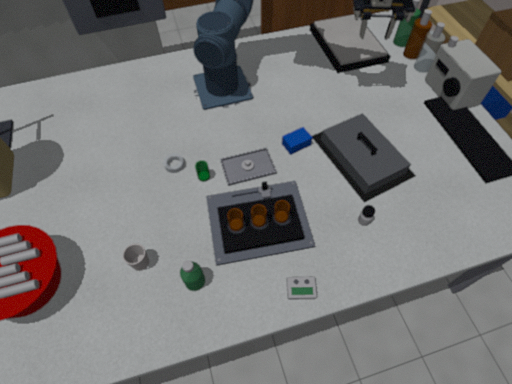

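Three jars upright on the rings, the lid in the tray, the cover on the mat. One last check of the cover's centre, then handing in.

Run:
```python
from h import *
A=snap('scene');B=snap('side')
print('handle centre',onz(A,367,143,83),onz(B,167,131,83)); print('grip',onz(A,265,186,57),onz(B,243,198,57))
robot.hand_in(); print(robot.current_t())
```

```text
handle centre [498.13243403 380.36092556  83.        ] [483.89560445 368.2532743   83.        ]
grip [543.70915847  11.86090706  57.        ] [530.13658137   5.27378092  57.        ]
the job is handed in; nothing more can be done
the job is handed in; nothing more can be done
```

I did every part of the task and handed the job in at about 126 s. The hand-in gives no verdict, so the checks below are my own.

- **Lock:** I slid it about 78 mm to the left until it hit its stop. A second push did not move it further, and pictures show it at the end of its slot.
- **Cover:** It lies flat on the mat. The two fixed cameras place its handle at about (498, 380) and (484, 368) mm, against a mat centre measured at about (487, 384) mm. The views differ by about 14 mm in x and 12 mm in y, but each is within 20 mm of the mat's centre, and the limit is 50 mm.
- **Lid:** Only one jar came with a lid. It is in the tray, within about 5 mm of the middle.
- **Jars:** All three stand upright on the deck rings, each within about 5 mm of its ring centre. I limited the squeeze by closing the fingers in small steps. The jar force could not be read directly, so I can't confirm the peak.
- **Mishaps:** One jar had been knocked aside before I picked it up, so I measured it again. The last jar slipped out on the first try and stayed upright on the bench. The second try, with a slightly tighter grip, worked.
- **Bystanders:** By eye they look unmoved in the last pictures, as does the green look-alike jar.

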